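Swing the sugar-cake tray one hole towards the fan

ROBOT

A 6-joint arm with a two-finger parallel gripper is mounted at the origin on the work surface. World frame = base frame: x ahead of the robot, y to its left, z up, the work surface at z = 0. Lengths are in m, angles in degrees, forces in N, time in s.
With the tool pointing down it reaches from about 0.3 to 0.75 m from the base axis. Payload 8.5 kg.
Tool frame: the origin (TCP) lies on the centre line of the jaws, within the pads' length; the fingertips stand 25 mm ahead of it and the grasp point (between the pads) lies 6 mm ahead of it; z points along the fingers, y is the line along which they close (so a half turn about z gives the same grasp; the last joint's range is limited). The gripper opens to 85 mm and grips with 20 to 120 N. Pads are 22 mm wide; open, the fingers measure 114 mm over their backs; the gripper's body (76 mm by 85 mm) begins 54 mm behind the grasp point. The pads swing forward as they close: fully open they stand 13 mm farther back than shut.
Start: joints at [62.378, 21.807, 74.336, -0, 83.858, -12.336], TCP at [0.145, 0.531, 0.256] pointing down, gripper open.
Joint ranges: [-178.18, 178.18], [-50.72, 133.34], [12.68, 142.11], [-81.47, 261.47], [9.98, 163.14], [-165.26, 165.26]. Speed limits (degrees/s): [136.94, 136.94, 180, 180, 180, 180].

INTERFACE

Orientations are given as a 3x3 rotation matrix whose columns are the frame's x, y, z axes.
In Python, from rig import telemetry, optics, env gives the robot as it stands.
- The arm moves only by the tool send_rows, never from a script. Its argument "deltas" is a list that holds one entry, the list of rows, each a list of 7 numbers: the shift along the tool's x, y, z in m, then the turn, a rotation vector about the tool's x, y, z in rad, then the opening, from -1 (shut) to 1 (fully open), so that 0 is half open. In form: [[[x, y, z, ax, ay, az, grip], ...]]. A call has 1 to 12 rows; each row shifts and turns the commanded pose from where the row before left it, along the tool's axes as they then stand; what a row does not reach is not made up. A row lasts 1/8 s, in which the tool goes at most 62.5 mm and 10.7 degrees, less where a joint would pass 70% of its speed; a pose out of reach is approached as far as the arm can. A call is refused whole if a number of a shift passes 0.0625 or a number of a turn 0.188, either way. A call with a gripper value outside its range is refused whole. The fingers move at their own pace and stop on an object; "squeeze" is the grip in N (left out, the last holds). Time passes only in rows, so rows that do not move let the fingers close. It gives the time, the measured TCP pose, the force, the opening and the grip force at its end, in the units of the state.
- telemetry.observe(): the state, without advancing time (a new reading comes with each control period).
- optics.get_image(name): name is "side" or "top"; returns a dict with "image" (384x512x3 uint8, red, green, blue), "range_z" (384x512 float32, m along the optical axis (not along the pixel's ray), 0 where there is no reading), "K" (3x3 intrinsics, pixels), "rvec" (rotation vector, rad) and "tvec" (3), from world to camera coordinates, as OpenCV has them. Camera axes: x right, y down, z forward; pixel columns grow to the right and rows downward; lengths in m; the calibration is good to about 2 mm. A picture is of the moment at which its call begins.
- env.close_job(): hands the job in; it is judged then, once.
The state is a dict: "time_s": time; "q": joint angles; "qvel": joint speeds; "joint_efforts": joint torques, N m; "position": TCP position; "tool_rot": TCP orientation; "ft_force": force on the tool from outside, world axes, zero at the start; "wrist_torque": the same for the moment, N m; "grip_width": finger opening in m; "gripper_force": force on a finger pad.
Only numpy, scipy, OpenCV 4.12 (cv2) and the standard library are available. Lean on these libraries where they do the work, as an engineer would, in place of code of your own. Each camera call takes 0.05 s, during which the arm holds its last target. There are 200 camera calls.

TASK

The round tray of palm sugar cakes must stand one hole nearer the fan. Hook a fingertip under the red pull ring, lift the spring pin out of its hole, swing the arm gently to the next hole on the fan's side and let the pin drop fully home there. Work by the ring without pinching it, keep off the tray and its cakes, and leave the other things on the table where they are.

Things in the scene. Friction and masses are not known exactly. Their poses are not given: they have to be found in the camera images.
- bracket: green steel index bracket, bolted down: base plate, 54 mm post and a fan-shaped sector plate, its top 63 mm up. Origin: on the table below the middle hole; x outward from the upright swing axis, which is at x = -150 mm (x points away from the robot within 8 degrees), y left, z up. Five 14 mm holes at 150 mm radius, 15 degrees (0.262 rad) apart
- swing_arm (a joint): angle (rad) of the yellow arm (bar 44 mm wide, top 82 mm up) about the bracket's upright axis. 0: along the bracket's x, as it starts, pin in the middle hole; positive: swung to its left (+y). Next holes at +0.262 and -0.262, ends of travel at +-0.60. It stays where it is left and takes about 2 N sideways at the ring to move
- index_pin (a joint): height (m) of the 10 mm spring pin, guided upright in the arm 150 mm from the swing axis. 0: fully down in a hole; above 0.013 it is out of the hole (standing on the plate between holes it reads 0.013); stop at 0.024. Its spring presses it down with 5 N when seated, 8.5 N fully raised. Play of the pin in a hole: the arm can turn +-0.014 rad
- pull_ring (a point): centre of the red pull ring on top of the pin, which rises and swings with it: seated, 149 mm above the table and 172 mm from the swing axis. Ring 46 mm inside, 62 mm outside, 6 mm thick, fixed to the pin at its lowest edge; it leans at 45 degrees, its upper edge farthest from the swing axis. Frame: x outward from the swing axis, y left, z up
- ring_top (a point): middle of the ring's upper, outer bar, under which the finger pulls: 18 mm farther out and 18 mm higher than the ring's centre. A finger sloping 45 degrees down and outward (away from the swing axis) goes squarely through the ring. Free space behind: the pin housing, 29 mm across, ends 33 mm below the ring's centre, the arm's top is 67 mm below it
- left_hole (a point): the hole next to the middle one on the bracket's left (+y) side, at the top of the sector plate
- right_hole (a point): the hole next to the middle one on the bracket's right (-y) side, at the top of the sector plate
- tray: round bamboo tray of brown sugar cakes, 260 mm across, fixed on the arm's fork; its centre is 370 mm from the swing axis, its rim 25 mm high and reaching 110 mm above the table, its nearest edge 240 mm from the axis. Origin of this frame: on the pin's axis, 66 mm above the table; the tray's centre is 220 mm out from there along the frame's x, 18 mm up
- fan_front (a point): point on the table 260 mm in front (robot side, -x) of the middle of the fan: a white box fan with blue blades, 260 mm wide, 320 mm high with its handle, 100 mm deep, which stands at the left or the right side of the tray, a round terracotta charcoal stove at the other side. Whether this point lies left (+y) or right (-y) of the bracket tells the fan's side
- ring_inside: inner face of the pull ring (origin on the pin's axis, 66 mm above the table with the pin seated); here for the pinching rule
- ring_outside_left: left half of the outer face of the pull ring (same origin); here for the pinching rule
- ring_outside_right: right half of the outer face of the pull ring (same origin); here for the pinching rule
- mug: aluminium mug, 74 mm across, 85 mm high, with a side handle (bystander). Origin: centre of its underside
- bamboo_mould: open ring cut from a bamboo tube, 82 mm across, 40 mm high (bystander). Origin: centre of its underside
- sugar_jar: amber glass jar with yellow cap, 76 mm across, 105 mm high (bystander). Origin: centre of its underside
- bowl: brown coconut-shell bowl, 110 mm across, 48 mm high (bystander). Origin: centre of its underside
- spoon: wooden spoon, 150 mm long, lying flat (bystander). Origin: centre of its underside or of its lying length
- loose_cake: one brown sugar cake, 44 mm across, 17 mm high (bystander). Origin: centre of its underside

How it is judged:
By the outcome, as a careful person would: the job done as asked, in the order asked, and still so for the second after the job is handed in, with the robot touching nothing.
It also fails if it takes over 45 s, if anything falls off the work surface, if the arm or the gripper's body presses on something with over 40 N, if the wrist force passes 120 N, or if a joint passes its speed limit or range.

## Working session

There is one attempt and no reset: what is moved stays moved. The work goes in short steps, Python scripts to look and compute and a tool call to move; the robot and the scene stay as the last step left them, time stands still between calls to the robot, and variables do not carry over. Pictures are saved under pics/ and viewed, at most 10 in all, crops included, and the job is handed in when it is done.

Besides the shell and the picture viewer there is one more tool, called after "Request:" by a JSON object that holds its "op" and its "data", one argument or row to a line. send_rows: Moves the arm, as the interface text tells. Its arguments: {"type":"object","properties":{"deltas":{"type":"array"},"squeeze":{"type":"number"}},"required":["deltas"]}

```bash
mkdir -p pics; ls; cat > h.py <<'E'
import numpy as np, cv2
from rig import telemetry, optics, env
def cam(n):
    d=optics.get_image(n); R,_=cv2.Rodrigues(np.array(d['rvec'],float)); d['R']=R; d['t']=np.array(d['tvec'],float).ravel(); d['C']=-R.T@d['t']
    z=d['range_z']; v,u=np.mgrid[:z.shape[0],:z.shape[1]]; K=d['K']
    P=np.stack([(u-K[0,2])/K[0,0]*z,(v-K[1,2])/K[1,1]*z,z],-1); d['P']=(P-d['t'])@R
    d['P'][z==0]=np.nan; d['hsv']=cv2.cvtColor(d['image'],cv2.COLOR_RGB2HSV); return d
def save(d,n): cv2.imwrite(n,cv2.cvtColor(d['image'],cv2.COLOR_RGB2BGR))
E
python3 - <<'E'
from h import *
a=cam('side');b=cam('top')
im=cv2.cvtColor(np.vstack([a['image'],b['image']]),cv2.COLOR_RGB2BGR)
cv2.imwrite('pics/s.png',im[:384]);cv2.imwrite('pics/t.png',im[384:])
print(a['C'],b['C'],a['K'],b['K']); s=telemetry.observe();print(s)
for n,d in (('s',a),('t',b)):
    h=d['hsv'];m=((h[...,0]<6)|(h[...,0]>174))&(h[...,1]>170)&(h[...,2]>90)
    v,u=np.nonzero(m);print(n,m.sum(),u.min(),u.max(),v.min(),v.max(),np.nanmedian(d['P'][m],0))
E
```

```text
pics
[ 0.07758664 -0.65777793  0.66163861] [0.36868614 0.00146199 1.44840948] [[366.4682402    0.         257.83497455]
 [  0.         366.4682402  193.27635012]
 [  0.           0.           1.        ]] [[425.99558973   0.         257.94739863]
 [  0.         425.99558973 193.85343031]
 [  0.           0.           1.        ]]
{'time_s': 0.1, 'q': array([ 6.23779538e+01,  2.18378408e+01,  7.43798558e+01,  6.28465884e-04,
        8.38605758e+01, -1.23359754e+01]), 'qvel': array([ 0.02015836, -0.08078251, -0.04934928,  0.05902625,  0.03780091,
       -0.05211939]), 'joint_efforts': array([ 2.98331601e-03, -4.49222445e+01, -2.31651163e+01, -1.67858102e-04,
        3.75859207e-03, -4.56376893e-05]), 'position': array([0.144888  , 0.53032214, 0.25577012]), 'tool_rot': array([[-9.64621132e-01,  2.63639259e-01, -6.43041716e-04],
       [ 2.63639870e-01,  9.64620426e-01, -1.20535099e-03],
       [ 3.02513333e-04, -1.33223847e-03, -9.99999067e-01]]), 'ft_force': array([-0.26133722, -0.25540896,  0.20605019]), 'wrist_torque': array([ 0.05836508, -0.02865609,  0.00129007]), 'gripper_force': 0.0, 'grip_width': 0.08549808223061378}
s 138 209 298 107 180 [0.68716408 0.012511   0.15176859]
t 115 84 256 106 159 [0.69598147 0.02549643 0.16128227]
```

View pics/s.png

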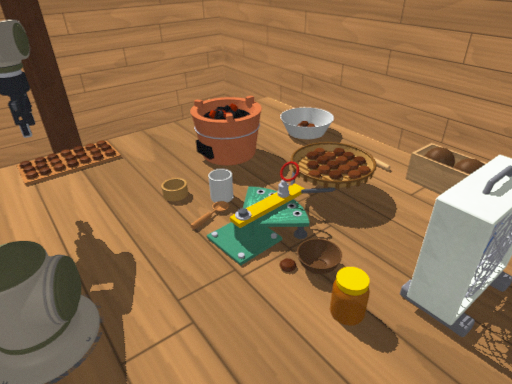

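View pics/t.png

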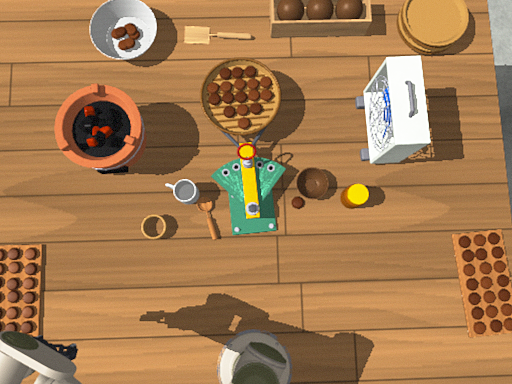

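The side view shows the ring at about (290,170) above the yellow arm, with the white fan at the right (470,240) and the stove at (227,130). The top view shows the ring at (247,152) and the swing axis bolt near (252,209). The fan at (395,110) is on the -y side, so the target is the right hole (-0.262).

```bash
python3 - <<'E'
from h import *
a=cam('side');b=cam('top')
def ray(d,u,v,z):
    r=d['R'].T@np.array([(u-d['K'][0,2])/d['K'][0,0],(v-d['K'][1,2])/d['K'][1,1],1]); return d['C']+r*(z-d['C'][2])/r[2]
# yellow bar top, from top camera rays on z=.082
h=b['hsv'];m=((h[...,0]>20)&(h[...,0]<33)&(h[...,1]>180)&(h[...,2]>150)).astype(np.uint8)
m[:,:225]=0;m[:,280:]=0;m[:150]=0;m[230:]=0
v,u=np.nonzero(m);P=np.array([ray(b,x,y,.082) for x,y in zip(u,v)])[:,:2]
box=cv2.minAreaRect(P.astype(np.float32));print('bar',box, P.mean(0))
vx=cv2.fitLine(P.astype(np.float32),cv2.DIST_L2,0,.01,.01).ravel();print(vx,np.degrees(np.arctan2(vx[1],vx[0])))
# holes/green corners: green base plate
for n,d,w in (('t',b,(225,270,135,170)),('s',a,(270,310,150,190))):
    h=d['hsv'];m=((h[...,0]<6)|(h[...,0]>172))&(h[...,1]>140)&(h[...,2]>80)
    k=np.zeros_like(m);k[w[2]:w[3],w[0]:w[1]]=1;m&=k
    Q=d['P'][m];Q=Q[(Q[:,2]>.1)&(Q[:,2]<.2)]
    v,u=np.nonzero(m);print(n,len(Q),Q.min(0),Q.max(0),'px',u.min(),u.max(),v.min(),v.max())
    (c,ax,an)=cv2.fitEllipse(np.c_[u,v].astype(np.float32));print(c,ax,an,'at .149',ray(d,*c,.149))
def crop(d,x0,x1,y0,y1,s):
    return cv2.resize(cv2.cvtColor(d['image'],4)[y0:y1,x0:x1],None,fx=s,fy=s,interpolation=2)
cv2.imwrite('pics/c.png',np.hstack([crop(b,205,300,135,240,4),crop(a,225,320,150,255,4)]))
E
```

```text
bar ((0.5948351621627808, 2.6103109121322632e-05), (0.22563053667545319, 0.044446516782045364), 4.692562580108643) [5.96951808e-01 3.55920556e-04]
[9.9617332e-01 8.7399416e-02 5.9695178e-01 3.5592055e-04] 5.0140142
t 79 [ 0.66345625 -0.02070292  0.11423726] [0.70307776 0.03569416 0.1717915 ] px 237 255 144 159
(246.1432647705078, 151.2040252685547) (14.924182891845703, 17.5498046875) 84.75435638427734 at .149 [0.68490513 0.00709883 0.149     ]
s 125 [ 0.66134603 -0.0263208   0.11017237] [0.77453404 0.09818546 0.17021711] px 280 298 161 180
(289.12255859375, 170.90985107421875) (15.453299522399902, 19.440828323364258) 39.402679443359375 at .149 [0.68251084 0.00449781 0.149     ]
```

View pics/c.png

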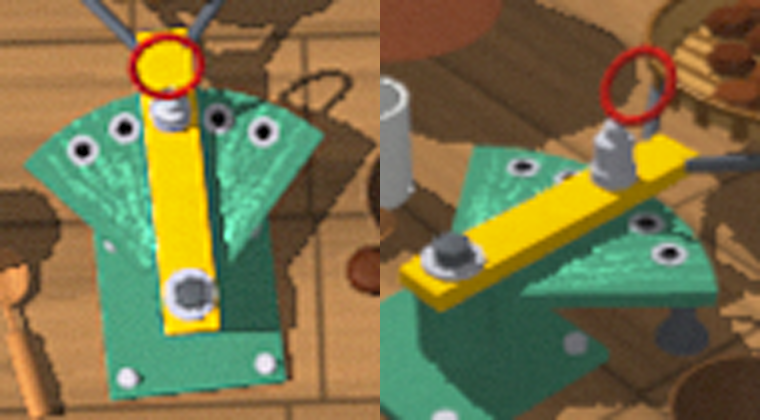

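```bash
cat >> h.py <<'E'
from scipy.spatial.transform import Rotation as Ro
AX=np.array([.5126,-.0075]); 
def pose(yaw,along,n=0,up=0,r=.172,z=.149):
    "TCP offset along finger dir / ring-up dir n / vertical from seated ring centre; yaw rad world"
    c,s=np.cos(yaw),np.sin(yaw);k=.5**.5
    Z=np.array([c*k,s*k,-k]);N=np.array([c*k,s*k,k]);Y=np.array([-s,c,0])
    p=np.array([AX[0]+r*c,AX[1]+r*s,z+up])+along*Z+n*N
    return p,np.c_[np.cross(Y,Z),Y,Z]
def plan(p,R,n,start=None):
    s=telemetry.observe();p0,R0=start or (s['position'],s['tool_rot'])
    w=Ro.from_matrix(R0.T@R).as_rotvec()/n
    for i in range(n):
        Ri=R0@Ro.from_rotvec(w*i).as_matrix()
        print(np.round(np.r_[Ri.T@(p-p0)/n,w],4).tolist())
def stat(yaw=None):
    s=telemetry.observe();print(s['time_s'],s['position'].round(4),'F',s['ft_force'].round(2),s['grip_width'].round(4),s['gripper_force'],s['q'].round(1))
E
python3 - <<'E'
from h import *
p,R=pose(np.radians(4.9),-.11);print(p);plan(p,R,16)
E
```

```text
[6.06473914e-01 5.47833366e-04 2.26781746e-01]
[-0.0366, -0.0243, 0.0018, -0.0087, -0.0486, -0.0209]
[-0.0359, -0.0251, 0.0034, -0.0087, -0.0486, -0.0209]
[-0.0352, -0.0259, 0.0049, -0.0087, -0.0486, -0.0209]
[-0.0344, -0.0267, 0.0064, -0.0087, -0.0486, -0.0209]
[-0.0335, -0.0274, 0.0078, -0.0087, -0.0486, -0.0209]
[-0.0325, -0.0282, 0.0091, -0.0087, -0.0486, -0.0209]
[-0.0314, -0.0289, 0.0104, -0.0087, -0.0486, -0.0209]
[-0.0302, -0.0297, 0.0117, -0.0087, -0.0486, -0.0209]
[-0.029, -0.0304, 0.0128, -0.0087, -0.0486, -0.0209]
[-0.0277, -0.0311, 0.014, -0.0087, -0.0486, -0.0209]
[-0.0264, -0.0318, 0.015, -0.0087, -0.0486, -0.0209]
[-0.0249, -0.0325, 0.016, -0.0087, -0.0486, -0.0209]
[-0.0235, -0.0331, 0.0169, -0.0087, -0.0486, -0.0209]
[-0.0219, -0.0338, 0.0177, -0.0087, -0.0486, -0.0209]
[-0.0203, -0.0343, 0.0184, -0.0087, -0.0486, -0.0209]
[-0.0187, -0.0349, 0.019, -0.0087, -0.0486, -0.0209]
```

Request:
{"op": "send_rows", "data": {
  "deltas": [
    [[-0.0366,-0.0243,0.002,-0.0087,-0.0486,-0.0209,-1],[-0.0359,-0.0251,0.003,-0.0087,-0.0486,-0.0209,-1],[-0.0352,-0.0259,0.005,-0.0087,-0.0486,-0.0209,-1],[-0.0344,-0.0267,0.006,-0.0087,-0.0486,-0.0209,-1],[-0.0335,-0.0274,0.008,-0.0087,-0.0486,-0.0209,-1],[-0.0325,-0.0282,0.009,-0.0087,-0.0486,-0.0209,-1],[-0.0314,-0.0289,0.01,-0.0087,-0.0486,-0.0209,-1],[-0.0302,-0.0297,0.012,-0.0087,-0.0486,-0.0209,-1],[-0.029,-0.0304,0.013,-0.0087,-0.0486,-0.0209,-1],[-0.0277,-0.0311,0.014,-0.0087,-0.0486,-0.0209,-1],[-0.0264,-0.0318,0.015,-0.0087,-0.0486,-0.0209,-1],[-0.0249,-0.0325,0.016,-0.0087,-0.0486,-0.0209,-1]]
  ],
  "squeeze": 20
}}

```text
time_s: 1.7
position: [0.4921, 0.1321, 0.2346]
tool_rot: [[-0.83, -0.0, 0.558], [0.014, 1.0, 0.022], [-0.558, 0.026, -0.829]]
ft_force: [0.4, 1.3, 0.1]
grip_width: 0.0005
gripper_force: 0.0
```

Request:
{"op": "send_rows", "data": {
  "deltas": [
    [[-0.0235,-0.0331,0.017,-0.0087,-0.0486,-0.0209,-1],[-0.0219,-0.0338,0.0177,-0.0087,-0.0486,-0.0209,-1],[-0.0203,-0.0343,0.0184,-0.0087,-0.0486,-0.0209,-1],[-0.0187,-0.0349,0.019,-0.0087,-0.0486,-0.0209,-1],[0,0,0,0,0,0,-1],[0,0,0,0,0,0,-1]]
  ]
}}

```text
time_s: 2.45
position: [0.6064, 0.0014, 0.2268]
tool_rot: [[-0.705, -0.086, 0.704], [-0.06, 0.996, 0.062], [-0.707, 0.001, -0.708]]
ft_force: [-0.4, -0.6, 0.2]
grip_width: 0.0004
gripper_force: 0.0
```

```bash
python3 - <<'E'
from h import *
stat()
a=cam('side');b=cam('top')
def crop(d,x0,x1,y0,y1,s):
    return cv2.resize(cv2.cvtColor(d['image'],4)[y0:y1,x0:x1],None,fx=s,fy=s,interpolation=2)
cv2.imwrite('pics/d.png',np.hstack([crop(b,205,300,120,225,4),crop(a,225,320,120,225,4)]))
p,R=pose(np.radians(4.9),-.11);plan(p,R,1)
p2,_=pose(np.radians(4.9),-.005);plan(p2,R,6)
E
```

```text
Traceback (most recent call last):
  File "h.py", line 24, in stat
    s=telemetry.observe();print(s['time_s'],s['position'].round(4),'F',s['ft_force'].round(2),s['grip_width'].round(4),s['gripper_force'],s['q'].round(1))
                                                                                              ^^^^^^^^^^^^^^^^^^^^^
AttributeError: 'float' object has no attribute 'round'
```

```bash
sed -i "s/s\['grip_width'\].round(4)/round(s['grip_width'],4)/" h.py
cat >> h.py <<'E'
def crop(d,x0,x1,y0,y1,s):
    return cv2.resize(cv2.cvtColor(d['image'],4)[y0:y1,x0:x1],None,fx=s,fy=s,interpolation=2)
def two(n):
    a=cam('side');b=cam('top'); cv2.imwrite(n,np.hstack([crop(b,205,300,120,225,4),crop(a,225,320,120,225,4)])); return a,b
E
python3 - <<'E'
from h import *
stat(); two('pics/d.png')
p,R=pose(np.radians(4.9),-.11);plan(p,R,1)
p2,_=pose(np.radians(4.9),-.005);plan(p2,R,6)
E
```

```text
2.45 [0.6064 0.0014 0.2268] F [-0.39 -0.6   0.19] 0.0004 0.0 [ -17.1   17.5   99.5   38.6   25.2 -141.7]
[0.0004, -0.0015, 0.0003, 0.0018, 0.0003, 0.0007]
[0.0001, -0.0003, 0.0176, 0.0003, 0.0001, 0.0001]
[0.0001, -0.0003, 0.0176, 0.0003, 0.0001, 0.0001]
[0.0001, -0.0003, 0.0176, 0.0003, 0.0001, 0.0001]
[0.0001, -0.0003, 0.0176, 0.0003, 0.0001, 0.0001]
[0.0001, -0.0003, 0.0176, 0.0003, 0.0001, 0.0001]
[0.0001, -0.0002, 0.0176, 0.0003, 0.0001, 0.0001]
```

View pics/d.png

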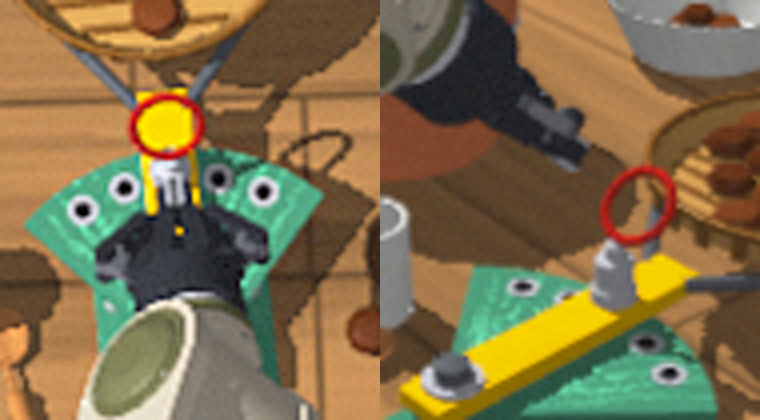

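The finger is closed and lined up about 100 mm short of the ring. The tip is at crop (172,185) in the top view and the ring at (167,127), on the bar's line. Next I insert.

Request:
{"op": "send_rows", "data": {
  "deltas": [
    [[0.0004,-0.0015,0.0,0.0018,0,0.0007,-1],[0,0,0.02,0,0,0,-1],[0,0,0.02,0,0,0,-1],[0,0,0.02,0,0,0,-1],[0,0,0,0,0,0,-1]]
  ]
}}

```text
time_s: 3.18
position: [0.649, 0.0036, 0.1835]
tool_rot: [[-0.705, -0.085, 0.704], [-0.06, 0.996, 0.06], [-0.706, 0.0, -0.708]]
ft_force: [-0.0, 0.6, 0.5]
grip_width: 0.0001
gripper_force: 0.0
```

```bash
python3 - <<'E'
from h import *
stat(); two('pics/e.png')
p2,R=pose(np.radians(4.9),-.005);plan(p2,R,1)
E
```

```text
3.175 [0.649  0.0036 0.1835] F [-0.02  0.62  0.52] 0.0001 0.0 [ -15.2   24.7   96.5   43.    20.9 -145.5]
[0.0003, 0.0008, 0.0454, -0.0005, 0.0007, -0.0002]
```

View pics/e.png

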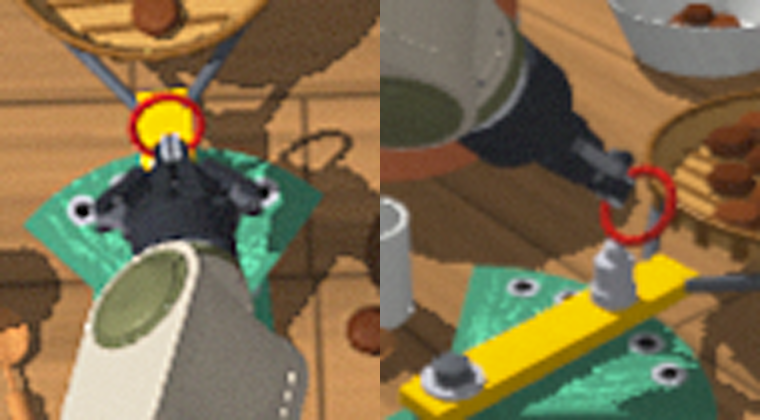

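The tip is entering the ring squarely: in the side crop it is at (625,185) with the ring at (638,205), and in the top crop it is centred. I'll continue inserting.

Request:
{"op": "send_rows", "data": {
  "deltas": [
    [[0,0.0008,0.015,0,0,0,-1],[0,0,0.015,0,0,0,-1],[0,0,0.015,0,0,0,-1],[0,0,0,0,0,0,-1]]
  ]
}}

```text
time_s: 3.78
position: [0.6811, 0.0066, 0.1511]
tool_rot: [[-0.705, -0.085, 0.704], [-0.06, 0.996, 0.06], [-0.706, 0.0, -0.708]]
ft_force: [0.0, 0.4, 0.3]
grip_width: 0.0002
gripper_force: 0.0
```

```bash
python3 - <<'E'
from h import *
stat(); two('pics/f.png')
p2,R=pose(np.radians(4.9),-.005);plan(p2,R,1)
E
```

```text
3.775 [0.6811 0.0066 0.1511] F [0.01 0.43 0.31] 0.0002 0.0 [ -13.9   30.    93.5   45.9   18.5 -147.9]
[0.0, 0.0003, -0.0003, -0.0007, 0.0002, -0.0005]
```

View pics/f.png

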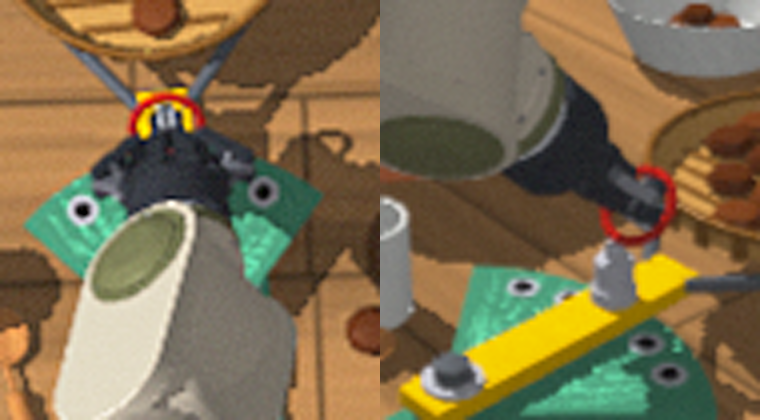

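The fingers are through the ring, with no force. Next I move along -x of the tool until the bar is felt.

Request:
{"op": "send_rows", "data": {
  "deltas": [
    [[-0.002,0,0,0,0,0,-1],[-0.002,0,0,0,0,0,-1],[0,0,0,0,0,0,-1]]
  ]
}}

```text
time_s: 4.25
position: [0.6837, 0.0067, 0.1559]
tool_rot: [[-0.704, -0.084, 0.706], [-0.06, 0.996, 0.059], [-0.708, -0.001, -0.706]]
ft_force: [0.3, 0.3, 0.1]
grip_width: -0.0002
gripper_force: 0.0
```

Request:
{"op": "send_rows", "data": {
  "deltas": [
    [[-0.002,0,0,0,0,0,-1],[0,0,0,0,0,0,-1]]
  ]
}}

```text
time_s: 4.5
position: [0.6851, 0.0068, 0.157]
tool_rot: [[-0.704, -0.084, 0.705], [-0.06, 0.996, 0.059], [-0.708, -0.0, -0.706]]
ft_force: [0.5, 0.4, 0.4]
grip_width: -0.0001
gripper_force: 0.0
```

Request:
{"op": "send_rows", "data": {
  "deltas": [
    [[-0.002,0,0,0,0,0,-1],[0,0,0,0,0,0,-1]]
  ]
}}

```text
time_s: 4.75
position: [0.6865, 0.007, 0.1584]
tool_rot: [[-0.704, -0.084, 0.705], [-0.06, 0.996, 0.059], [-0.708, -0.0, -0.706]]
ft_force: [-0.1, -0.2, 0.1]
grip_width: 0.0002
gripper_force: 0.0
```

Request:
{"op": "send_rows", "data": {
  "deltas": [
    [[-0.002,0,0,0,0,0,-1],[0,0,0,0,0,0,-1]]
  ]
}}

```text
time_s: 5.0
position: [0.6879, 0.0071, 0.1599]
tool_rot: [[-0.704, -0.084, 0.705], [-0.06, 0.996, 0.059], [-0.708, -0.0, -0.706]]
ft_force: [-1.0, 0.8, -0.3]
grip_width: -0.0
gripper_force: 0.0
```

Request:
{"op": "send_rows", "data": {
  "deltas": [
    [[-0.0015,0,-0.0015,0,0,0,-1],[0,0,0,0,0,0,-1]]
  ]
}}

```text
time_s: 5.25
position: [0.6874, 0.0072, 0.1613]
tool_rot: [[-0.705, -0.085, 0.704], [-0.06, 0.996, 0.06], [-0.707, 0.0, -0.708]]
ft_force: [-0.8, -0.2, -2.4]
grip_width: 0.0001
gripper_force: 1.2
```

Request:
{"op": "send_rows", "data": {
  "deltas": [
    [[-0.0015,0,-0.0015,0,0,0,-1],[0,0,0,0,0,0,-1]]
  ]
}}

```text
time_s: 5.5
position: [0.6873, 0.0072, 0.1632]
tool_rot: [[-0.705, -0.085, 0.704], [-0.06, 0.996, 0.06], [-0.706, 0.0, -0.708]]
ft_force: [-2.6, -0.9, -5.2]
grip_width: -0.0001
gripper_force: 2.7
```

Contact was at z≈0.161, with the spring now felt at 5 N. I'll lift straight up to about z=0.180.

Request:
{"op": "send_rows", "data": {
  "deltas": [
    [[-0.0021,0,-0.0021,0,0,0,-1],[-0.0021,0,-0.0021,0,0,0,-1],[-0.0021,0,-0.0021,0,0,0,-1],[-0.0021,0,-0.0021,0,0,0,-1],[0,0,0,0,0,0,-1]]
  ]
}}

```text
time_s: 6.12
position: [0.6875, 0.0072, 0.1758]
tool_rot: [[-0.704, -0.085, 0.705], [-0.06, 0.996, 0.06], [-0.707, -0.0, -0.707]]
ft_force: [-5.9, -0.1, -7.2]
grip_width: -0.0005
gripper_force: 4.2
```

Request:
{"op": "send_rows", "data": {
  "deltas": [
    [[-0.0021,0,-0.0021,0,0,0,-1],[-0.0021,0,-0.0021,0,0,0,-1],[0,0,0,0,0,0,-1]]
  ]
}}

```text
time_s: 6.5
position: [0.6875, 0.0072, 0.1818]
tool_rot: [[-0.704, -0.085, 0.705], [-0.06, 0.996, 0.06], [-0.707, -0.0, -0.707]]
ft_force: [-5.7, -1.0, -7.6]
grip_width: -0.0002
gripper_force: 4.6
```

```bash
cat >> h.py <<'E'
def ray(d,u,v,z):
    r=d['R'].T@np.array([(u-d['K'][0,2])/d['K'][0,0],(v-d['K'][1,2])/d['K'][1,1],1]); return d['C']+r*(z-d['C'][2])/r[2]
def ring():
    L=[]
    for n,w in (('top',(225,285,125,175)),('side',(265,325,140,200))):
        d=cam(n);h=d['hsv'];m=((h[...,0]<6)|(h[...,0]>172))&(h[...,1]>140)&(h[...,2]>80)
        k=np.zeros_like(m);k[w[2]:w[3],w[0]:w[1]]=1;m&=k
        v,u=np.nonzero(m);L.append((d,(u.min()+u.max())/2,(v.min()+v.max())/2));print(n,len(u),u.min(),u.max(),v.min(),v.max())
    Pm=[d['K']@np.c_[d['R'],d['t']] for d,_,_ in L]
    X=cv2.triangulatePoints(Pm[0],Pm[1],np.array(L[0][1:]),np.array(L[1][1:])).ravel();X=X[:3]/X[3]
    print('ring',X.round(4),'ang',np.degrees(np.arctan2(X[1]-AX[1],X[0]-AX[0])).round(2))
E
python3 - <<'E'
from h import *
stat(); ring()
E
```

```text
6.5 [0.6875 0.0072 0.1818] F [-5.72 -1.   -7.6 ] -0.0002 4.64692146575544 [ -13.7   27.9   90.7   36.9   22.  -138.2]
top 55 237 255 141 149
side 91 280 299 158 174
ring [0.6978 0.0101 0.1586] ang 5.42
```

The pin is up about 20 mm by TCP travel, and the 7.6 N spring force agrees with roughly 18 mm. I'll plan the swing of -0.262 rad with 10° of tool yaw.

```bash
cat >> h.py <<'E'
def arc(th,yaw,n,dz=0):
    s=telemetry.observe();p,R=s['position'],s['tool_rot'];q=p.copy();R0=R
    d=p[:2]-AX
    for i in range(1,n+1):
        c,s_=np.cos(th*i/n),np.sin(th*i/n)
        t=np.r_[AX+[c*d[0]-s_*d[1],s_*d[0]+c*d[1]],p[2]+dz*i/n]
        w=R.T@np.array([0,0,yaw/n]);print(np.round(np.r_[R.T@(t-q),w],4).tolist());q=t;R=Ro.from_rotvec([0,0,yaw/n]).as_matrix()@R
    print('end',q)
E
python3 - <<'E'
from h import *
arc(-.262,-np.radians(10),16)
E
```

```text
[0.0, -0.0029, -0.0, 0.0077, 0.0, 0.0077]
[0.0, -0.0029, -0.0, 0.0077, 0.0, 0.0077]
[0.0, -0.0029, -0.0, 0.0077, 0.0, 0.0077]
[0.0001, -0.0029, -0.0001, 0.0077, 0.0, 0.0077]
[0.0001, -0.0029, -0.0001, 0.0077, 0.0, 0.0077]
[0.0001, -0.0029, -0.0001, 0.0077, 0.0, 0.0077]
[0.0001, -0.0029, -0.0001, 0.0077, 0.0, 0.0077]
[0.0001, -0.0029, -0.0001, 0.0077, 0.0, 0.0077]
[0.0001, -0.0029, -0.0001, 0.0077, 0.0, 0.0077]
[0.0001, -0.0029, -0.0001, 0.0077, 0.0, 0.0077]
[0.0001, -0.0029, -0.0001, 0.0077, 0.0, 0.0077]
[0.0001, -0.0029, -0.0001, 0.0077, 0.0, 0.0077]
[0.0002, -0.0029, -0.0002, 0.0077, 0.0, 0.0077]
[0.0002, -0.0029, -0.0002, 0.0077, 0.0, 0.0077]
[0.0002, -0.0029, -0.0002, 0.0077, 0.0, 0.0077]
[0.0002, -0.0029, -0.0002, 0.0077, 0.0, 0.0077]
end [ 0.68536938 -0.03857994  0.18164061]
```

Request:
{"op": "send_rows", "data": {
  "deltas": [
    [[0,-0.0029,0,0.0077,0,0.0077,-1],[0,-0.0029,0,0.0077,0,0.0077,-1],[0,-0.0029,0,0.0077,0,0.0077,-1],[0.0001,-0.0029,-0.0001,0.0077,0,0.0077,-1],[0.0001,-0.0029,-0.0001,0.0077,0,0.0077,-1],[0.0001,-0.0029,-0.0001,0.0077,0,0.0077,-1],[0.0001,-0.0029,-0.0001,0.0077,0,0.0077,-1],[0.0001,-0.0029,-0.0001,0.0077,0,0.0077,-1]]
  ]
}}

```text
time_s: 7.6
position: [0.6877, -0.0156, 0.1814]
tool_rot: [[-0.708, 0.002, 0.707], [0.002, 1.0, -0.001], [-0.707, 0.001, -0.708]]
ft_force: [-5.2, 2.4, -7.8]
grip_width: -0.0001
gripper_force: 4.8
```

```bash
python3 - <<'E'
from h import *
stat(); ring()
arc(-.131,-np.radians(5),1)
E
```

```text
7.6 [ 0.6877 -0.0156  0.1814] F [-5.24  2.36 -7.83] -0.0001 4.786165507607244 [ -14.6   28.    90.7   31.2   20.1 -130. ]
top 47 245 262 141 148
side 92 285 304 160 177
ring [ 0.6976 -0.0127  0.1609] ang -1.61
[0.0018, -0.0228, -0.0018, 0.0617, -0.0, 0.0617]
end [ 0.68515106 -0.03871967  0.1814349 ]
```

Arm follows well. Continuing.

Request:
{"op": "send_rows", "data": {
  "deltas": [
    [[0.0002,-0.0029,-0.0002,0.0077,0,0.0077,-1],[0.0002,-0.0029,-0.0002,0.0077,0,0.0077,-1],[0.0002,-0.0029,-0.0002,0.0077,0,0.0077,-1],[0.0002,-0.0029,-0.0002,0.0077,0,0.0077,-1],[0.0002,-0.0029,-0.0002,0.0077,0,0.0077,-1],[0.0003,-0.0029,-0.0003,0.0077,0,0.0077,-1],[0.0003,-0.0029,-0.0003,0.0077,0,0.0077,-1],[0.0003,-0.0025,-0.0003,0.0077,0,0.0077,-1],[0,0,0,0,0,0,-1]]
  ]
}}

```text
time_s: 8.82
position: [0.6845, -0.039, 0.1818]
tool_rot: [[-0.704, 0.09, 0.705], [0.063, 0.996, -0.064], [-0.708, -0.0, -0.707]]
ft_force: [-5.9, -0.5, -8.0]
grip_width: 0.0002
gripper_force: 4.3
```

```bash
python3 - <<'E'
from h import *
stat(); ring(); two('pics/g.png')
b=cam('top')
h=b['hsv'];m=((h[...,0]>20)&(h[...,0]<33)&(h[...,1]>180)&(h[...,2]>150)).astype(np.uint8)
m[:,:225]=0;m[:,290:]=0;m[:140]=0;m[230:]=0
print(m.sum())
s=telemetry.observe();print(np.degrees(np.arctan2(s['position'][1]-AX[1],s['position'][0]-AX[0])))
E
```

```text
8.825 [ 0.6845 -0.039   0.1818] F [-5.85 -0.48 -7.95] 0.0002 4.335421537980437 [ -15.7   27.7   91.1   24.4   18.2 -120.8]
top 44 252 270 142 149
side 82 291 309 163 181
ring [ 0.6946 -0.0364  0.1611] ang -9.01
11
-10.388715979792195
```

View pics/g.png

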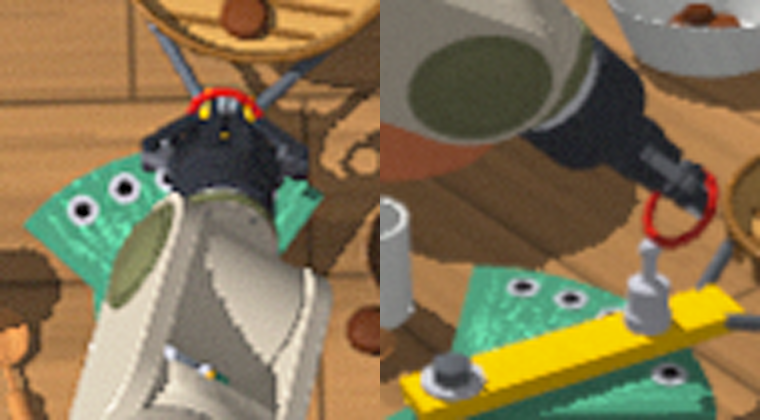

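The pin is raised at about -15° over the right-hand hole, and the arm has swung toward the fan. I'll lower slowly and watch the spring force, which vanishes near z=0.174 if the pin lands on the plate.

Request:
{"op": "send_rows", "data": {
  "deltas": [
    [[0.0021,0,0.0021,0,0,0,-1],[0.0021,0,0.0021,0,0,0,-1],[0.0021,0,0.0021,0,0,0,-1],[0.0021,0,0.0021,0,0,0,-1],[0,0,0,0,0,0,-1],[0,0,0,0,0,0,-1]]
  ]
}}

```text
time_s: 9.82
position: [0.6846, -0.039, 0.1701]
tool_rot: [[-0.703, 0.09, 0.705], [0.063, 0.996, -0.064], [-0.708, -0.0, -0.706]]
ft_force: [-6.0, 1.0, -6.0]
grip_width: -0.0
gripper_force: 4.2
```

At z=0.170 the spring still pulls at 6 N, so the pin has entered the hole. I'll lower the rest of the way.

Request:
{"op": "send_rows", "data": {
  "deltas": [
    [[0.0021,0,0.0021,0,0,0,-1],[0.0021,0,0.0021,0,0,0,-1],[0.0021,0,0.0021,0,0,0,-1],[0.0021,0,0.0021,0,0,0,-1],[0,0,0,0,0,0,-1],[0,0,0,0,0,0,-1]]
  ]
}}

```text
time_s: 10.58
position: [0.6855, -0.0393, 0.1596]
tool_rot: [[-0.701, 0.09, 0.707], [0.063, 0.996, -0.065], [-0.71, -0.001, -0.704]]
ft_force: [-0.2, -1.1, 0.1]
grip_width: -0.0001
gripper_force: 0.1
```

```bash
python3 - <<'E'
from h import *
stat(); ring()
s=telemetry.observe();Z=s['tool_rot'][:,2]
d=np.array([np.cos(np.radians(-10.1)),np.sin(np.radians(-10.1))]);C=np.r_[AX+.172*d,.149]
print('TCP rel ring centre in tool axes',s['tool_rot'].T@(s['position']-C))
E
```

```text
10.575 [ 0.6855 -0.0393  0.1596] F [-0.15 -1.06  0.14] -0.0001 0.09498689789324999 [ -15.7   29.7   92.4   29.7   15.  -126.3]
top 38 252 269 144 150
side 84 291 308 168 187
ring [ 0.6945 -0.0353  0.1431] ang -8.7
TCP rel ring centre in tool axes [-0.00967907 -0.00122298 -0.00469847]
```

The force vanished at the seated height, so the pin is home. I'll centre the finger in the ring and back straight out.

Request:
{"op": "send_rows", "data": {
  "deltas": [
    [[0.004,0.001,0,0,0,0,-1],[0.004,0,0,0,0,0,-1],[0,0,-0.008,0,0,0,-1],[0,0,-0.012,0,0,0,-1],[0,0,-0.015,0,0,0,-1],[0,0,-0.02,0,0,0,-1],[0,0,-0.03,0,0,0,-1],[0,0,-0.04,0,0,0,-1],[0,0,-0.04,0,0,0,-1],[0,0,0,0,0,0,-1]]
  ]
}}

```text
time_s: 11.92
position: [0.5615, -0.0265, 0.2719]
tool_rot: [[-0.7, 0.09, 0.708], [0.062, 0.996, -0.065], [-0.711, -0.001, -0.703]]
ft_force: [0.0, -0.1, -0.5]
grip_width: 0.0002
gripper_force: 0.0
```

```bash
python3 - <<'E'
from h import *
stat(); ring(); two('pics/k.png')
E
```

```text
11.925 [ 0.5615 -0.0265  0.2719] F [ 0.04 -0.05 -0.48] 0.0002 0.0 [ -18.9    9.7  101.7   22.6   25.8 -120.4]
top 82 252 269 144 159
side 111 291 308 168 187
ring [ 0.6832 -0.0377  0.1469] ang -10.04
```

View pics/k.png

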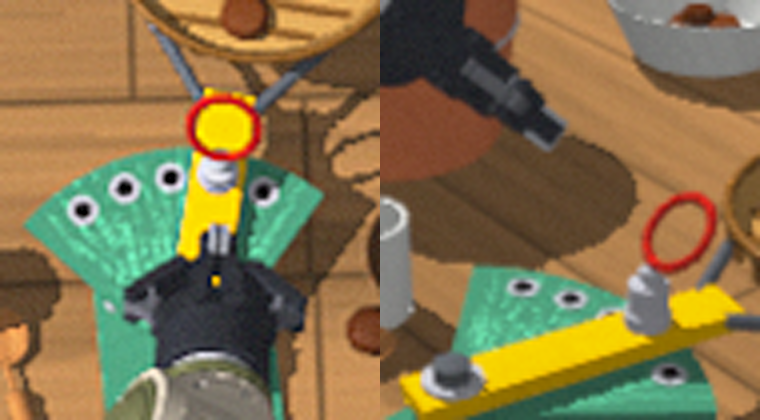

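The finger is clear of the ring. The ring centre is at (0.683,-0.038,0.147), the seated height, at -10.0° world, which is -15° in the bracket. The hole between the free left holes and the far-right one is covered by the arm. Handing in.

```bash
python3 -c "
from rig import env
print(env.close_job())"
```

```text
the job is handed in; nothing more can be done
None
```

The tray now stands one hole nearer the fan, at the right-hand hole (-0.262 rad). The pin is seated to within what the spring force and camera can show, the finger is clear of the ring, and the job was handed in at about 12 s.

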